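# Ratchet the blue-capped jar under the probe

## Task

Work the yellow-padded hand lever of the sample feeder, pressing the pad all the way down and letting it come all the way up again, tooth by tooth, until the jar with the blue cap stands under the orange probe. It cannot be wound back, so stop in time; move the jars by the lever only, never by pushing the carriage or jars, leave the battery near the lever standing where it is, and let go at the end.

Things in the scene. Friction and masses are not known exactly. Their poses are not given: they have to be found in the camera images.
- press_pad (a point): Centre of the top of the yellow pad (42 x 40 mm) at the end of the feeder's hand lever, 112 mm from its level pivot, on the side away from the feed direction. At rest it is 143 mm above the worktop, sloping 15 degrees; pressed to its firm stop 85 mm, sloping 15 degrees the other way, 5 mm of sideways drift. It rides with the lever; its x axis is the pivot axis.
- feed_lever (a joint): Angle of the hand lever: 0 raised (at rest), 0.526 rad pressed to the stop. Pressing takes about 3 N at first, 7 to 8 N near the stop; a spring raises it within a second of release. Each full press and full return feeds one tooth, 20 mm, on the way down (the first press 4 to 26 mm, as the carriage may start between teeth); a half return catches no new tooth.
- blue_cap (a point): Centre of the top of the blue cap of the white jar (58 mm across, 90 mm high) fixed in the rear nest of the carriage, 120 mm above the worktop. Ahead of it stands a white-capped jar (52 mm across, 76 mm high), which is not the wanted one.
- probe_tip (a point): Lower tip of the orange probe (18 mm across), on a steel arm over the path of the jars, 134 mm above the worktop, fixed to the feeder. Its y axis is the feed direction, level; z is up. The blue cap starts 55 to 120 mm before it: 3 to 6 presses, which bring it to within about 3 mm.
- carriage: Aluminium carriage with pin rack and the two jars, sliding on the blue feeder frame (168 x 417 mm, bolted down, left half of the worktop, turned up to 13 degrees). Its y axis is the feed direction; a pawl keeps it from going back. Its top is the blue cap, 120 mm up; the jars stay 80 mm or more from the pad's centre.
- battery: Loose black and orange cell standing upright on the worktop, 26 mm across and 50 mm high, 80 to 140 mm from the pad. Origin at the centre of its underside. A bystander, to be left standing.

How it is judged:
By the outcome, as a careful person would: the job done as asked, in the order asked, and still so for the second after the job is handed in, with the robot touching nothing.
It also fails if it takes over 48 s, if anything falls off the work surface, if the arm or the gripper's body presses on something with over 40 N, if the wrist force passes 120 N, or if a joint passes its speed limit or range.

## Robot

A 6-joint arm with a two-finger parallel gripper is mounted at the origin on a cart in front of the work surface, level with it; the furniture and walls round the work are solid. World frame = base frame: x ahead of the robot, y to its left, z up, the work surface at z = 0. Lengths are in mm, angles in rad, forces in N, time in s.
With the tool pointing down it reaches from about 325 to 875 mm from the base axis. Payload 4.4 kg.
Tool frame: the origin (TCP) lies on the centre line of the jaws, within the pads' length; the fingertips stand ahead of it and the grasp point (between the pads) lies 6 mm ahead of it (ctrl.tcp_to_tips is the z of the fingertips in the tool frame, in mm); z points along the fingers, y is the line along which they close (so a half turn about z gives the same grasp; the last joint's range is limited). The gripper opens to 85 mm and grips with 20 to 120 N. Pads are 22 mm wide; open, the fingers measure 114 mm over their backs; the gripper's body (76 mm by 85 mm) begins 54 mm behind the grasp point. The pads swing forward as they close: fully open they stand 13 mm farther back than shut.
Start: joints at [-1.3, 0.207, 1.542, -0, 1.393, -0.15], TCP at [235.395, -524.611, 256.282] pointing down, gripper open.
Joint ranges: [-2.73, 2.73], [-0.86, 2.22], [0.23, 2.46], [-1.11, 4.25], [0.08, 2.63], [-2.82, 2.82]. Speed limits (rad/s): [2.79, 2.79, 3.14, 3.14, 3.14, 3.14].

## Interface

Orientations are given as a 3x3 rotation matrix whose columns are the frame's x, y, z axes.
In Python, from plant import ctrl, sensors, optics gives the robot as it stands. Calls block until the motion is done:
- ctrl.move_ptp(position, orientation): joint-space move of the TCP to a pose.
- ctrl.move_l(position, rot=None, vel=150, threshold=None): straight line of the TCP; rot=None keeps the orientation; vel is the mean speed in mm/s. With threshold (N) it stops when the force on the tool has changed by that much, and returns True; else False.
- ctrl.set_joints(angles): joint-space move.
- ctrl.gripper_to(opening, force=None): finger opening in mm; force is the grip in N (None keeps the last); returns when the fingers have stopped.
- ctrl.hold(seconds).
- ctrl.solve_ik(position, orientation): joint angles nearest the present ones, or None.
- sensors.read_state(): the state.
- optics.grab_frame(name): name is "side" or "top" or "wrist"; returns (picture, depth): 384x512x3 uint8, red, green, blue; 384x512 float32, mm along the optical axis (not along the pixel's ray), 0 where there is no reading.
- optics.camera_params(name): a dict with "mtx" (3x3 intrinsics, pixels), "R" (3x3) and "t" (3): a world point X has camera coordinates R X + t; the wrist camera has in their place "T_tool_cam" (4x4, takes a point from camera to tool coordinates, whose origin is the TCP and whose axes are the flange's). Camera axes: x right, y down, z forward; pixel columns grow to the right and rows downward; lengths in mm; the calibration is good to about 2 mm. A picture is of the moment at which its call begins: read the wrist's pose just before it. camera_params takes no time and is no camera call.
A pose or a line that the arm cannot do raises ctrl.MotionError and nothing moves.
- ctrl.finish_job(): hands the job in; it is judged then, once.
The state is a dict: "t": time; "q": joint angles; "qvel": joint speeds; "tau": joint torques, N m; "eef_pos": TCP position; "eef_rot": TCP orientation; "force": force on the tool from outside, world axes, zero at the start; "wrist_torque": the same for the moment, N m; "grip_width": finger opening in mm; "grasp_force": force on a finger pad.
Only numpy, scipy, OpenCV 4.12 (cv2) and the standard library are available. Lean on these libraries where they do the work, as an engineer would, in place of code of your own. Each camera call takes 0.05 s, during which the arm holds its last target. There are 200 camera calls.

## Working session

There is one attempt and no reset: what is moved stays moved. The work goes in short steps, each a Python script; the robot and the scene stay as the last script left them, time stands still between calls to the robot, and variables do not carry over. Pictures are saved under pics/ and viewed, at most 10 in all, crops included, and the job is handed in when it is done.

```bash
mkdir -p pics; ls
python3 - <<'E'
from plant import ctrl,sensors,optics
import cv2,numpy as np
for n in("top","side"):
    p,d=optics.grab_frame(n);cv2.imwrite(f"pics/{n}0.png",p[:,:,::-1]);np.savez(f"pics/{n}0.npz",p=p,d=d)
    c=optics.camera_params(n);print(n,c["mtx"],c["R"],c["t"])
s=sensors.read_state();print(s["t"],s["force"],ctrl.tcp_to_tips)
E
```

```text
pics
top [[470.37827109   0.         256.40099165]
 [  0.         470.37827109 188.38098361]
 [  0.           0.           1.        ]] [[-0.01097463 -0.99993421  0.00333581]
 [-0.98689945  0.01029444 -0.16100775]
 [ 0.16096282 -0.00505911 -0.9869475 ]] [264.32406529 548.24967321 891.74293615]
side [[365.31853117   0.         256.37141451]
 [  0.         365.31853117 190.35518112]
 [  0.           0.           1.        ]] [[ 0.97754256 -0.21072487 -0.0023621 ]
 [-0.10941025 -0.4979054  -0.86030204]
 [ 0.18011093  0.8412403  -0.50977918]] [-466.45816157  282.65865758  604.3138034 ]
0.1 [0.023956   0.27067097 0.50143934] 25.0
```

View pics/top0.png

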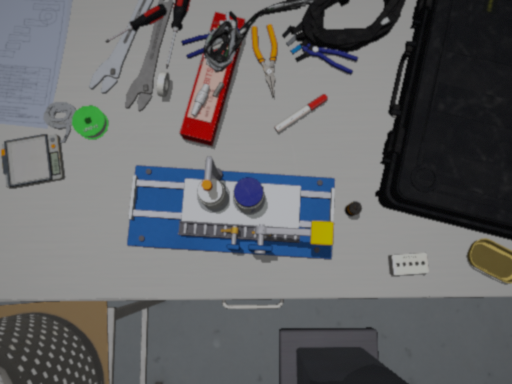

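View pics/side0.png

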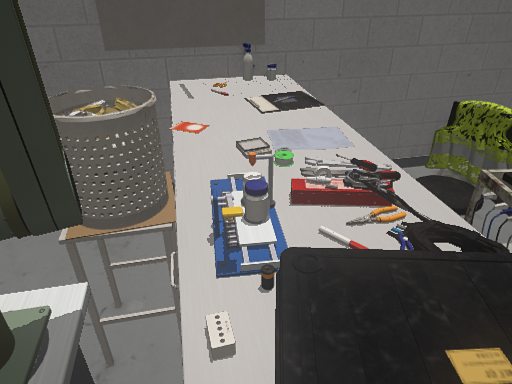

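The top view shows the pad (321,233), blue cap (249,195), probe (207,185) and battery (353,209). The feed runs to the image left, which is +y. The side view shows the probe at (252,158).

```bash
cat > h.py <<'E'
from plant import ctrl,sensors,optics
import cv2,numpy as np
def ray(n,uv,z=None,depth=None):
    c=optics.camera_params(n);r=np.linalg.inv(c["mtx"])@[uv[0],uv[1],1]
    o=-c["R"].T@c["t"];w=c["R"].T@r
    return o+w*(depth if z is None else (z-o[2])/w[2])
def blob(p,lo,hi,box):
    h=cv2.cvtColor(p,cv2.COLOR_RGB2HSV);m=cv2.inRange(h,np.array(lo),np.array(hi));k=np.zeros_like(m)
    x0,y0,x1,y1=box;k[y0:y1,x0:x1]=m[y0:y1,x0:x1]
    n,l,s,c=cv2.connectedComponentsWithStats(k);i=1+np.argmax(s[1:,4]);return c[i],s[i],l==i
E
python3 - <<'E'
from h import *
t=np.load("pics/top0.npz");s=np.load("pics/side0.npz")
def show(nm,cam,f,lo,hi,box,z):
    c,st,m=blob(f["p"],lo,hi,box);d=np.median(f["d"][m])
    print(nm,c.round(1),st,"plane",ray(cam,c,z).round(1),"depth",ray(cam,c,depth=d).round(1));return m
show("pad","top",t,(22,120,100),(35,255,255),(300,210,345,255),143)
show("cap","top",t,(112,90,30),(135,255,255),(225,170,272,220),120)
show("probe","top",t,(5,130,120),(20,255,255),(195,172,220,197),160)
show("batt","top",t,(0,0,0),(180,255,75),(340,195,370,225),50)
m=show("frame","top",t,(100,130,60),(111,255,255),(120,155,345,265),10)
h=cv2.cvtColor(t["p"],cv2.COLOR_RGB2HSV);mm=cv2.inRange(h,(98,130,60),(111,255,255));mm[:155]=0;mm[265:]=0
pts=np.argwhere(mm[:, :350])[:,::-1].astype(np.float32);b=cv2.boxPoints(cv2.minAreaRect(pts))
print("frame corners",[ray("top",q,12).round(0) for q in b])
m=show("probe_s","side",s,(3,120,80),(20,255,255),(240,145,262,172),140)
vs=np.argwhere(m);print("rows",vs[:,0].min(),vs[:,0].max())
v=vs[:,0].max();u=vs[vs[:,0]>=v-1][:,1].mean();print("tip",ray("side",(u,v+.5-4*0),134))
show("pad_s","side",s,(22,120,100),(35,255,255),(215,200,250,222),143)
show("cap_s","side",s,(112,80,30),(135,255,255),(240,170,275,200),120)
cv2.imwrite("pics/c1.png",cv2.resize(t["p"][150:265,120:375,::-1],None,fx=3,fy=3,interpolation=2))
E
```

```text
pad [321.6 232.6] [310 221  24  24 516] plane [455.3 145.7 143. ] depth [455.4 145.5 141.8]
cap [248.1 191.7] [234 178  29  29 652] plane [532.7 274.  120. ] depth [532.9 274.  119. ]
probe [206.4 184.4] [202 180  10  10  74] plane [540.1 346.1 160. ] depth [539.  345.4 166.8]
batt [352.8 209. ] [345 202  16  15 177] plane [507.2  69.6  50. ] depth [507.7  68.6  45.2]
frame [212.7 240.4] [ 128  217  203   42 3351] plane [450.8 348.   10. ] depth [450.8 348.1   9.4]
frame corners [array([443., 520.,  12.]), array([608., 514.,  12.]), array([575.,  95.,  12.]), array([412., 112.,  12.])]
probe_s [251.7 157.3] [249 152   7  13  67] plane [546.6 378.1 140. ] depth [538.8 339.  159. ]
rows 152 164
tip [541.3782443  348.98193467 134.        ]
pad_s [231.4 210.3] [222 207  21   9 139] plane [456.5 140.1 143. ] depth [456.3 138.7 143.9]
cap_s [255.9 184.6] [245 180  22  11 187] plane [534.7 270.4 120. ] depth [535.  271.6 119.3]
```

View pics/c1.png

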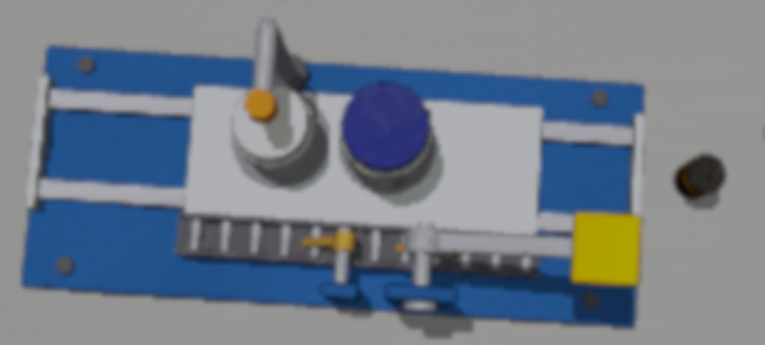

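```bash
cat >> h.py <<'E'
f=np.array([.078,.997,0]);f/=np.linalg.norm(f)
PAD=np.array([455.5,145.5,143.]);PROBE=np.array([540.,346.,134.])
def rots():
    z=np.array([0,0,-1.]);out=[]
    for s in(1,-1): out.append(np.c_[s*f,np.cross(z,s*f),z])
    return out
def look(name):
    p,_=optics.grab_frame("top");cv2.imwrite(f"pics/{name}.png",p[:,:,::-1])
    c,s,_=blob(p,(112,90,30),(135,255,255),(170,165,272,225));w=ray("top",c,120)
    c2,s2,_=blob(p,(22,120,100),(35,255,255),(295,205,350,260)) if 0 else (None,None,None)
    print(name,"cap",w.round(1),s[2:], "togo along feed %.1f"%((PROBE-w)@f),"lat %.1f"%((PROBE-w)@[f[1],-f[0],0]))
def press():
    T=ctrl.tcp_to_tips;up=PAD+[0,0,T+18]
    ctrl.move_l(up)
    r=ctrl.move_l(PAD+[0,0,T-67],vel=50,threshold=18)
    s=sensors.read_state();print("hit",r,"tip z %.1f"%(s["eef_pos"][2]-T),s["force"].round(1),"t",round(s["t"],1))
    ctrl.hold(.3);s=sensors.read_state();print("held tip z %.1f"%(s["eef_pos"][2]-T),s["force"].round(1))
    ctrl.move_l(up,vel=100);ctrl.hold(1.0)
E
python3 - <<'E'
from h import *
q=sensors.read_state()["q"];ctrl.gripper_to(0)
best=None
for R in rots():
    a=ctrl.solve_ik(PAD+[0,0,80],R)
    if a is not None:
        a=np.array(a);print(a.round(2))
        if best is None or abs(a[5])<abs(best[0][5]): best=(a,R)
ctrl.move_ptp(PAD+[0,0,80],best[1]);look("a0");print(sensors.read_state()["force"],sensors.read_state()["t"])
press();look("a1")
E
```

```text
[ 0.13  0.03  1.81 -0.    1.3   0.21]
a0 cap [532.8 274.  120. ] [ 29  29 648] togo along feed 72.3 lat 1.5
[ 0.38728828 -0.37305287  0.0857782 ] 3.4167
hit True tip z 87.1 [-4.5 -2.3 12.4] t 5.2
held tip z 87.1 [-3.2 -1.6 11.8]
a1 cap [533.7 285.7 120. ] [ 28  29 649] togo along feed 60.6 lat 1.6
```

View pics/a1.png

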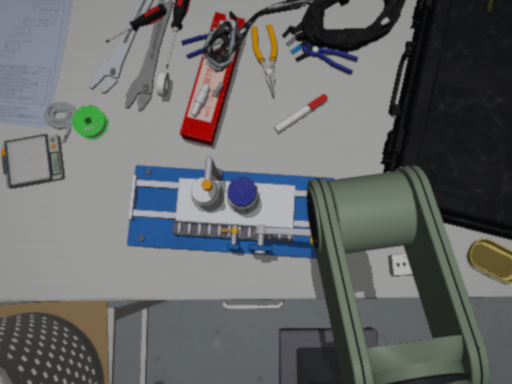

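After the first press, the cap advanced 11.7 mm and 60.6 mm remains, so three more teeth are needed. The picture shows the cap at (242,194), with the view of it clear.

Run:
```python
from h import *
press();look("a2");press();look("a3")
```

```text
hit True tip z 87.1 [-3.5 -1.5 12.7] t 9.0
held tip z 87.1 [-3.5 -1.  11.5]
a2 cap [535.3 305.4 120. ] [ 29  30 653] togo along feed 40.8 lat 1.5
hit True tip z 87.1 [-5.5 -2.  12.9] t 12.9
held tip z 87.1 [-3.9 -1.3 12.3]
a3 cap [536.1 323.  120. ] [ 28  31 598] togo along feed 23.3 lat 2.0
```

Run:
```python
from h import *
press();look("a4")
p,_=optics.grab_frame("top");s,_=optics.grab_frame("side")
a=cv2.resize(p[150:265,120:260,::-1],None,fx=3,fy=3,interpolation=2);b=cv2.resize(s[130:245,200:300,::-1],None,fx=3,fy=3,interpolation=2)
cv2.imwrite("pics/f.png",np.hstack([a,b]))
c,_,m=blob(s,(112,80,30),(135,255,255),(235,150,280,200));cs=cv2.boundingRect(m.astype(np.uint8));print(c,cs,ray("side",c,120),ray("side",(c[0],cs[1]+5.5),120))
print(sensors.read_state()["t"])
```

```text
hit True tip z 87.1 [-4.5 -0.8 12.7] t 16.7
held tip z 87.1 [-4.  -2.2 12.6]
a4 cap [535.  343.3 120. ] [ 29  29 500] togo along feed 3.1 lat 4.8
[258.02631579 172.05263158] (253, 168, 9, 8) [553.20285218 331.53416872 120.        ] [551.53637734 323.94713153 120.        ]
19.075
```

View pics/f.png

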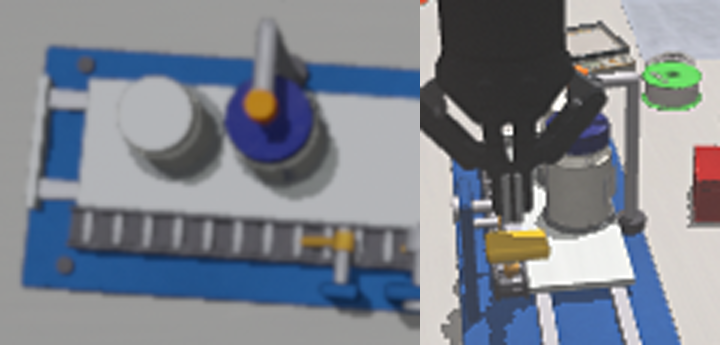

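The blue cap (crop 270,118) is under the orange probe (crop 261,104, seen higher up), and the lever is back up. I'll lift clear and check the battery.

Run:
```python
from h import *
ctrl.move_l(PAD+[0,0,110]);ctrl.move_ptp(np.array([400,-250,260.]),sensors.read_state()["eef_rot"]);ctrl.hold(.5)
p,d=optics.grab_frame("top")
c,_,_=blob(p,(0,0,0),(180,255,75),(340,195,370,225));print("batt",ray("top",c,50))
c,_,_=blob(p,(22,120,100),(35,255,255),(300,210,345,255));print("pad",ray("top",c,143),d[int(c[1]),int(c[0])],ray("top",c,depth=d[int(c[1]),int(c[0])]))
print(sensors.read_state()["t"],sensors.read_state()["force"]);print(ctrl.finish_job())
```

```text
batt [507.21686494  69.69404117  50.        ]
pad [455.25779126 145.72230123 143.        ] 823.47455 [455.27928863 145.67624907 142.67672084]
21.7083 [-0.10621259 -0.1072074   0.14446984]
the job is handed in; nothing more can be done
None
```

The job is done and handed in: four full presses brought the blue-capped jar under the orange probe (about 1–3 mm short along the feed by the top camera), the lever is back up, the battery hasn't moved, and the arm is clear, at 21.7 s on the robot clock.

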